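Put up the bread sign and line up the rolls

ROBOT

A 6-joint arm with a two-finger parallel gripper is mounted at the origin on the work surface. World frame = base frame: x ahead of the robot, y to its left, z up, the work surface at z = 0. Lengths are in m, angles in rad, forces in N, time in s.
With the tool pointing down it reaches from about 0.25 to 0.85 m from the base axis. Payload 12.5 kg.
Tool frame: the origin (TCP) lies on the centre line of the jaws, within the pads' length; the fingertips stand 14 mm ahead of it and the grasp point (between the pads) lies 5 mm behind it; z points along the fingers, y is the line along which they close (so a half turn about z gives the same grasp; the last joint's range is limited). The gripper opens to 93 mm and grips with 3 to 60 N. Pads are 15 mm wide; open, the fingers measure 128 mm over their backs; the gripper's body (75 mm by 188 mm) begins 65 mm behind the grasp point.
Start: joints at [-1.247, 0.351, 1.652, -0, 1.139, -0.085], TCP at [0.219, -0.505, 0.233] pointing down, gripper open.
Joint ranges: [-2.75, 2.75], [-0.79, 2.1], [0.01, 2.65], [-1.57, 4.71], [0.07, 3.14], [-2.87, 2.87]. Speed limits (rad/s): [2.22, 2.22, 2.79, 3.14, 3.14, 3.14].

INTERFACE

Orientations are given as a unit quaternion [w, x, y, z].
In Python, from bench import r gives the robot as it stands. The module is installed in compiled form; this text tells all that it offers.
- The arm moves only by the tool servo_tool, never from a script. Its argument "motion" is a list that holds one entry, the list of rows, each a list of 5 numbers: the finger opening in mm, from 0 to 93, then the shift along the tool's x, y, z in mm, then the turn about the tool's z in degrees. A call has 1 to 20 rows; each row shifts and turns the commanded pose from where the row before left it, along the tool's axes as they then stand; what a row does not reach is not made up. A row lasts 1/8 s, in which the tool goes at most 62.5 mm and 10.7 degrees, less where a joint would pass 70% of its speed; a pose out of reach is approached as far as the arm can. A call with a gripper value outside its range is refused whole. The fingers move at their own pace and stop on an object; "squeeze" is the grip in N (left out, the last holds). Time passes only in rows, so rows that do not move let the fingers close. It gives the time, the measured TCP pose, the force, the opening and the grip force at its end, in the units of the state.
- r.observe(): the state, without advancing time (a new reading comes with each control period).
- r.read_camera(name): name is "side" or "top" or "wrist"; returns a dict with "pixels" (480x640x3 uint8, red, green, blue), "intrinsics" (3x3 intrinsics, pixels), "camera_from_world" (4x4, takes a point from world to camera coordinates); the wrist camera has in their place "tool_from_camera" (4x4, takes a point from camera to tool coordinates, whose origin is the TCP and whose axes are the flange's). Camera axes: x right, y up, looking along -z (the intrinsics and any distortion apply to the point x, -y, -z); pixel columns grow to the right and rows downward; lengths in m; the calibration is good to about 2 mm. A picture is of the moment at which its call begins: read the wrist's pose just before it. There is no depth.
- r.close_job(): hands the job in; it is judged then, once.
Trained networks look in the newest picture that a camera, given by its name, has taken for a name from the list of things; names that differ only in an ending like _2 or _b are one class to them, and where a whole thing is asked for, a point or a joint stands for the part that bears it (a point fixed in the world has none). Each returns a list of dicts, best first, with "conf" (0 to 1); they miss things now and then, are a little off and sometimes report something else, mostly with a low value. They report only what shows in the picture. A call takes as long as a camera call. They do not tell look-alikes from the thing itself.
- r.masks_of(target, camera): "region" (480x640 bool, what is visible of it).
- r.tip_of(target, camera): "at" ([x, y, z] in m, in world coordinates, good to about 4 mm: a listed point, or the origin of a listed thing).
The state is a dict: "time_s": time; "q": joint angles; "qvel": joint speeds; "joint_efforts": joint torques, N m; "tool_pos": TCP position; "eef_rot": TCP orientation; "contact_force": force on the tool from outside, world axes, zero at the start; "ft_torque": the same for the moment, N m; "grip_width": finger opening in m; "gripper_force": force on a finger pad.
Only numpy, scipy, OpenCV 4.12 (cv2) and the standard library are available. Lean on these libraries where they do the work, as an engineer would, in place of code of your own. Each camera call takes 0.05 s, during which the arm holds its last target. There are 200 camera calls.

TASK

Set up the roll display on the bakery counter. Its sign is the one hanging rearmost on the crowded hook: first move every sign that hangs in front of it over to the spare hook and leave them hanging there, then take the rear sign down and stand it upright in the slot of the sign block, right down on the slot's floor. Also straighten up the rolls into a neat row on the board, right way up and each centred in its own marked place, pointing along the mark; leave the jars, pastry boxes, mug and bowl where they are.

Things in the scene. Friction and masses are not known exactly. Their poses are not given: they have to be found in the camera images.
- hook_full: the crowded hook, signs one behind another 32 mm or more apart. Fixed steel stand: base plate, post, and a level prong (round bar 10 mm thick, axis 255 mm above the counter). Origin on the counter at the post's foot; the prong runs along -x to x = -145 mm, its last 12 mm turn up by 12 mm. Raise a sign 18 mm above its hanging height to pass the tip. The two hooks may stand either way round
- hook_spare: the spare hook: same stand, size and frame as hook_full, but its prong is empty
- sign_rear: chalkboard sign hanging rearmost, 22 mm from the post, on the crowded hook; upright rectangular plate 80 mm wide (y), 120 mm high. 10 mm thick (x). Origin: middle of the upper edge of its eye, which hangs on the prong, 260 mm up. Eye 20 mm wide (y), z -34 to 0 mm; above it a grip tab 30 mm wide (y), z 0 to 40 mm. 0.12 kg. 
- sign_a: front sign, round plate 110 mm across, bottom at z = -148 mm. 10 mm thick (x). Origin: middle of the upper edge of its eye, which hangs on the prong, 260 mm up. Eye 20 mm wide (y), z -34 to 0 mm; above it a grip tab 30 mm wide (y), z 0 to 40 mm. 0.12 kg. May be absent.
- sign_b: front sign, wide plate 120 x 80 mm, bottom at z = -116 mm. 10 mm thick (x). Origin: middle of the upper edge of its eye, which hangs on the prong, 260 mm up. Eye 20 mm wide (y), z -34 to 0 mm; above it a grip tab 30 mm wide (y), z 0 to 40 mm. 0.12 kg. May be absent.
- sign_c: front sign, stepped plate 100 mm wide below, 60 mm above, bottom at z = -121 mm. 10 mm thick (x). Origin: middle of the upper edge of its eye, which hangs on the prong, 260 mm up. Eye 20 mm wide (y), z -34 to 0 mm; above it a grip tab 30 mm wide (y), z 0 to 40 mm. 0.12 kg. May be absent.
- sign_rear_foot (a point): middle of the rear sign's bottom edge, 156 mm below its origin
- block: dark wooden sign block fixed to the counter, 60 (x) x 124 (y) x 55 mm high, with one slot open at the top, 18 mm (x) by 100 mm (y), 45 mm deep. Origin at the centre of its underside.
- block_floor (a point): centre of the slot's floor, 10 mm above the counter; axes as the block's
- board: bread board fixed to the counter, 280 (x) x 330 (y) x 8 mm; origin at the centre of its underside. Four inlaid rectangular outlines in one row along its far side mark the places for rolls.
- place0 (a point): centre of marked place 0 on the board's top, 8 mm above the counter; places 0 to 3 follow one another along the board's y, 76 mm apart; each outline is 112 mm along the board's x by 56 mm along its y
- place1 (a point): centre of marked place 1 on the board's top, 8 mm above the counter; places 0 to 3 follow one another along the board's y, 76 mm apart; each outline is 112 mm along the board's x by 56 mm along its y
- place2 (a point): centre of marked place 2 on the board's top, 8 mm above the counter; places 0 to 3 follow one another along the board's y, 76 mm apart; each outline is 112 mm along the board's x by 56 mm along its y
- place3 (a point): centre of marked place 3 on the board's top, 8 mm above the counter; places 0 to 3 follow one another along the board's y, 76 mm apart; each outline is 112 mm along the board's x by 56 mm along its y
- roll0: crusty bread roll (rigid), 100 mm long (its x), 44 mm wide (y), 38 mm high, flat underside; origin at the centre of the underside, z up. 0.09 kg. Rolls are all alike. May be absent.
- roll1: crusty bread roll (rigid), 100 mm long (its x), 44 mm wide (y), 38 mm high, flat underside; origin at the centre of the underside, z up. 0.09 kg. Rolls are all alike. May be absent.
- roll2: crusty bread roll (rigid), 100 mm long (its x), 44 mm wide (y), 38 mm high, flat underside; origin at the centre of the underside, z up. 0.09 kg. Rolls are all alike. May be absent.
- roll3: crusty bread roll (rigid), 100 mm long (its x), 44 mm wide (y), 38 mm high, flat underside; origin at the centre of the underside, z up. 0.09 kg. Rolls are all alike. May be absent.
- honey: bystander, loose: amber honey jar, 56 mm across, 90 mm tall; origin at the centre of its underside
- pastry_box0: bystander, loose: black box with clear lid holding pastries, 120 x 110 x 60 mm; origin at the centre of its underside
- pastry_box1: bystander, loose: another such pastry box; origin at the centre of its underside
- cup: bystander, loose: white mug, 85 mm tall; origin at the centre of its underside
- jam: bystander, loose: glass jam jar, 64 mm across, 80 mm tall; origin at the centre of its underside
- bowl: bystander, loose: steel bowl, 120 mm across, 50 mm tall; origin at the centre of its underside
Things that resemble listed ones, but are neither listed nor needed, are in the scene too. Leave any green or turquoise look-alike of the roll2 alone.

How it is judged:
On the way, in this order (a step that is already met when the one before it is completed fails the run):
1. all the front signs hang on the spare hook while the rear sign still hangs on the crowded hook (x of sign_a in the frame of hook_spare between -0.147 and -0.006 m and y of sign_a in the frame of hook_spare between -0.014 and 0.014 m and z of sign_a in the frame of hook_spare between 0.252 and 0.267 m and angle between each of sign_a, sign_b, sign_c, sign_rear's own z axis and vertical below 0.3 rad and x of sign_b in the frame of hook_spare between -0.147 and -0.006 m and y of sign_b in the frame of hook_spare between -0.014 and 0.014 m and z of sign_b in the frame of hook_spare between 0.252 and 0.267 m and x of sign_c in the frame of hook_spare between -0.147 and -0.006 m and y of sign_c in the frame of hook_spare between -0.014 and 0.014 m and z of sign_c in the frame of hook_spare between 0.252 and 0.267 m and x of sign_rear in the frame of hook_full between -0.147 and -0.006 m and y of sign_rear in the frame of hook_full between -0.014 and 0.014 m and z of sign_rear in the frame of hook_full between 0.252 and 0.267 m), for 0.2 s.
2. the rear sign stands in the block's slot, down on its floor (horizontal distance between sign_rear_foot and block_floor below 0.014 m and z of sign_rear_foot in the frame of block_floor between -0.004 and 0.006 m and angle between sign_rear's own z axis and vertical below 0.25 rad), for 0.2 s.
At the end, for the whole second after the job is handed in: Front signs hang by their eyes on the spare prong; rear sign in the slot, within 6 mm of its floor, 14 mm of its centre, 0.25 rad of upright; each roll flat, right way up, within 12 mm of its own place's centre and 0.14 rad of the board's x; all at rest. With three rolls any place may stay empty (all of step 2 and x of sign_a in the frame of hook_spare between -0.147 and -0.006 m and y of sign_a in the frame of hook_spare between -0.014 and 0.014 m and z of sign_a in the frame of hook_spare between 0.252 and 0.267 m and angle between each of sign_a, sign_b, sign_c's own z axis and vertical below 0.3 rad and x of sign_b in the frame of hook_spare between -0.147 and -0.006 m and y of sign_b in the frame of hook_spare between -0.014 and 0.014 m and z of sign_b in the frame of hook_spare between 0.252 and 0.267 m and x of sign_c in the frame of hook_spare between -0.147 and -0.006 m and y of sign_c in the frame of hook_spare between -0.014 and 0.014 m and z of sign_c in the frame of hook_spare between 0.252 and 0.267 m and (horizontal distance between roll0 and place0 below 0.012 m or horizontal distance between roll0 and place1 below 0.012 m or horizontal distance between roll0 and place2 below 0.012 m or horizontal distance between roll0 and place3 below 0.012 m) and angle between the x axis of each of roll0, roll1, roll2, roll3 and the x axis of board, either way round below 0.14 rad and angle between each of roll0, roll1, roll2, roll3's own z axis and vertical below 0.2 rad and height (world z) of each of roll0, roll1, roll2, roll3 below 0.016 m and linear speed of each of roll0, roll1, roll2, roll3 below 0.02 m/s and (horizontal distance between roll1 and place0 below 0.012 m or horizontal distance between roll1 and place1 below 0.012 m or horizontal distance between roll1 and place2 below 0.012 m or horizontal distance between roll1 and place3 below 0.012 m) and (horizontal distance between roll2 and place0 below 0.012 m or horizontal distance between roll2 and place1 below 0.012 m or horizontal distance between roll2 and place2 below 0.012 m or horizontal distance between roll2 and place3 below 0.012 m) and (horizontal distance between roll3 and place0 below 0.012 m or horizontal distance between roll3 and place1 below 0.012 m or horizontal distance between roll3 and place2 below 0.012 m or horizontal distance between roll3 and place3 below 0.012 m) and linear speed of each of sign_rear, sign_a, sign_b, sign_c below 0.03 m/s); the robot touches nothing.
It fails at once if a jar, pastry box, the mug or the bowl is moved more than 40 mm (distance of any of honey, pastry_box0, pastry_box1, cup, jam, bowl from where it was at the start of the episode above 0.04 m).
Of sign_a, sign_b, sign_c only 2 to 3 are there at a start; the rules pass over those that are not, and their reading is None.
Of roll0, roll1, roll2, roll3 only 3 to 4 are there at a start; the rules pass over those that are not, and their reading is None.
At some moment in a run one of roll0, roll1, roll2, roll3 may be knocked a few centimetres aside while the robot is not near it.
It also fails if it takes over 210 s, if anything falls off the work surface, if the arm or the gripper's body presses on something with over 40 N, if the wrist force passes 120 N, or if a joint passes its speed limit or range.

## Working session

There is one attempt and no reset: what is moved stays moved. The work goes in short steps, Python scripts to look and compute and a tool call to move; the robot and the scene stay as the last step left them, time stands still between calls to the robot, and variables do not carry over. Pictures are saved under pics/ and viewed, at most 14 in all, crops included, and the job is handed in when it is done.

Besides the shell and the picture viewer there is one more tool, called after "Call:" by a JSON object that holds its "op" and its "data". servo_tool: Moves the arm, as the interface text tells. Its arguments: {"type":"object","properties":{"motion":{"type":"array"},"squeeze":{"type":"number"}},"required":["motion"]}

```bash
mkdir -p pics
cat > h.py <<'E'
from bench import r
import numpy as np, cv2
from scipy.spatial.transform import Rotation as R
def pic(cam,name):
    d=r.read_camera(cam); cv2.imwrite(f'pics/{name}.png',d['pixels'][:,:,::-1]); return d
def ray(d,uv,z):
    K=np.array(d['intrinsics']);T=np.linalg.inv(np.array(d['camera_from_world']))
    p=np.linalg.inv(K)@np.array([uv[0],uv[1],1.]);v=T[:3,:3]@np.array([p[0],-p[1],-p[2]]);o=T[:3,3]
    return o+v*(z-o[2])/v[2]
def proj(d,P):
    K=np.array(d['intrinsics']);c=np.array(d['camera_from_world'])@np.append(P,1)
    q=K@np.array([c[0],-c[1],-c[2]]);return q[:2]/q[2]
E
python3 - <<'E'
from h import *
for c in('top','side'):
    d=pic(c,c+'0'); T=np.linalg.inv(np.array(d['camera_from_world']));print(c,T[:3,3].round(3),(-T[:3,2]).round(2))
    for n in ['hook_full','hook_spare','sign_rear','sign_a','sign_b','sign_c','block','block_floor','board','place0','place1','place2','place3','roll0','honey','pastry_box0','cup','jam','bowl']:
        print(n,[(np.round(x['at'],3).tolist(),round(x['conf'],2)) for x in r.tip_of(n,c)])
s=r.observe();print({k:np.round(v,3).tolist() for k,v in s.items()})
E
```

```text
top [0.414 0.007 1.332] [ 0.07  0.   -1.  ]
hook_full [([0.624, 0.195, 0.002], 0.91), ([0.493, -0.148, 0.009], 0.28)]
hook_spare [([0.603, 0.35, -0.002], 0.72), ([0.597, -0.358, 0.008], 0.44), ([0.584, 0.539, 0.001], 0.21)]
sign_rear [([0.597, 0.199, 0.261], 0.57)]
sign_a [([0.538, 0.199, 0.258], 0.93), ([0.57, 0.196, 0.26], 0.88), ([0.505, 0.194, 0.259], 0.57)]
sign_b [([0.538, 0.199, 0.258], 0.93), ([0.57, 0.196, 0.26], 0.88), ([0.505, 0.194, 0.259], 0.57)]
sign_c [([0.538, 0.199, 0.258], 0.93), ([0.57, 0.196, 0.26], 0.88), ([0.505, 0.194, 0.259], 0.57)]
block [([0.47, 0.075, -0.002], 0.69), ([0.784, 0.006, 0.004], 0.56), ([0.506, 0.194, 0.261], 0.53)]
block_floor [([0.474, 0.072, 0.005], 0.67), ([0.785, 0.004, -0.001], 0.43)]
board [([0.513, -0.252, 0.002], 0.66), ([0.424, -0.52, 0.001], 0.17)]
place0 [([0.593, -0.283, 0.009], 0.9), ([0.595, -0.208, 0.007], 0.87), ([0.59, -0.132, 0.008], 0.81), ([0.597, -0.358, 0.007], 0.72)]
place1 [([0.593, -0.283, 0.009], 0.9), ([0.595, -0.208, 0.007], 0.87), ([0.59, -0.132, 0.008], 0.81), ([0.597, -0.358, 0.007], 0.72)]
place2 [([0.593, -0.283
[... 1500 characters left out ...]
0.206, 0.007], 0.56)]
roll0 [([0.2, -0.377, 0.001], 0.95), ([0.276, -0.209, -0.004], 0.91), ([0.495, -0.293, 0.003], 0.8), ([0.489, -0.142, 0.008], 0.42), ([0.428, -0.375, 0.006], 0.39)]
honey []
pastry_box0 [([0.785, 0.012, 0.002], 0.69), ([0.468, 0.076, 0.012], 0.22)]
cup []
jam [([0.427, -0.516, -0.0], 0.75)]
bowl []
{'time_s': 2.0, 'q': [-1.247, 0.351, 1.652, -0.0, 1.139, -0.085], 'qvel': [-0.001, -0.001, 0.001, -0.001, -0.001, -0.0], 'joint_efforts': [-0.0, -49.725, -28.548, 0.07, 0.022, -0.0], 'tool_pos': [0.219, -0.505, 0.233], 'eef_rot': [-0.0, 0.979, 0.203, -0.0], 'contact_force': [0.125, -0.207, -0.001], 'ft_torque': [0.034, 0.014, 0.006], 'gripper_force': 0.0, 'grip_width': 0.093}
```

View pics/top0.png

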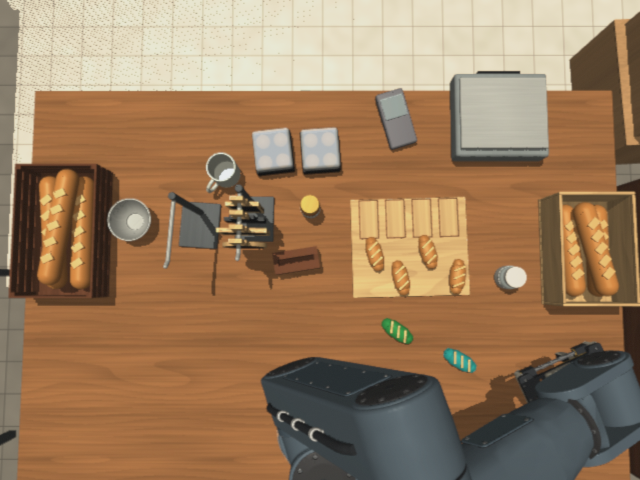

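View pics/side0.png

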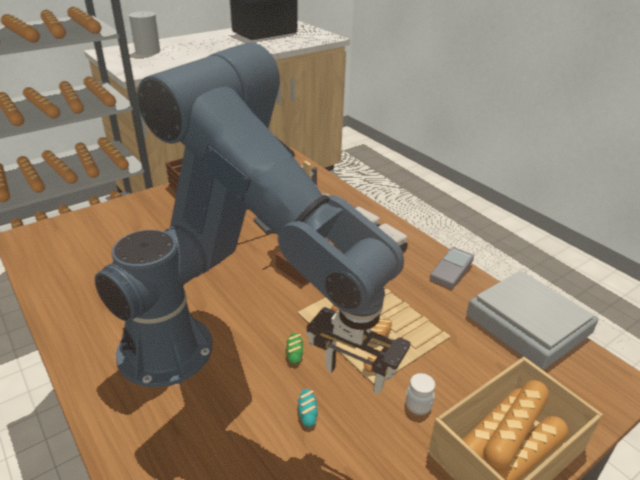

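Run:
```python
from h import *
d=r.read_camera('top');im=d['pixels'][:,:,::-1].copy()
a=cv2.resize(im[160:300,150:335],None,fx=4.3,fy=4.3,interpolation=cv2.INTER_CUBIC);cv2.imwrite('pics/hooks.png',a)
b=cv2.resize(im[185:310,340:490],None,fx=4.5,fy=4.5,interpolation=cv2.INTER_CUBIC);cv2.imwrite('pics/board.png',b)
for n in('hook_spare','hook_full','block','roll0','place0','board'):
    for m in r.masks_of(n,'top'):
        k=m['region'].astype(np.uint8);c,_=cv2.findContours(k,0,2);c=max(c,key=cv2.contourArea)
        print(n,round(m['conf'],2),k.sum(),cv2.boundingRect(c),[np.round(x,1) for x in cv2.minAreaRect(c)])
for P in [(.624,.195,0),(.624,.195,.255),(.479,.195,.255),(.603,.35,0),(.603,.35,.255),(.458,.35,.255)]:print(P,proj(d,P).round(1))
```

```text
hook_spare 0.68 2274 (164, 192, 57, 75) [array([192.4, 230.3]), array([53. , 74.4]), np.float64(3.2)]
hook_spare 0.67 1740 (299, 128, 42, 47) [array([319.8, 150.7]), array([45. , 39.5]), np.float64(85.9)]
hook_full 0.74 958 (234, 185, 40, 57) [array([253.5, 213. ]), array([56., 39.]), np.float64(90.0)]
block 0.58 1038 (272, 247, 48, 28) [array([295.4, 260.5]), array([23.5, 45.8]), np.float64(82.4)]
block 0.29 2085 (164, 193, 57, 75) [array([192.3, 231.4]), array([52.7, 74.4]), np.float64(3.4)]
roll0 0.81 455 (382, 319, 30, 25) [array([396.5, 330.7]), array([34.4, 15.5]), np.float64(33.7)]
roll0 0.76 496 (418, 234, 19, 35) [array([427. , 251.4]), array([35.7, 16.7]), np.float64(76.0)]
roll0 0.72 434 (365, 237, 19, 33) [array([373.5, 253. ]), array([33.2, 15.5]), np.float64(71.6)]
roll0 0.71 463 (448, 259, 17, 35) [array([456.2, 276. ]), array([15.7, 34.5]), np.float64(6.3)]
roll0 0.71 437 (392, 261, 17, 34) [array([400.1, 277.5]), array([34.4, 14.8]), np.float64(77.5)]
roll0 0.56 486 (443, 348, 33, 25) [array([459.2, 360.5]), array([35.8, 16.1]), np.float64(31.0)]
place0 0.67 9297 (350, 197, 118, 101) [array([408.6, 247. ]), array([ 97.9, 116.4]), np.float64(88.5)]
place0 0.23 458 (449, 259, 17, 35) [array([456.9, 276.2]), array([15.6, 34.4]), np.float64(9.5)]
board 0.73 9362 (350, 197, 118, 101) [array([408.8, 246.8]), array([ 98.4, 116.1]), np.float64(88.5)]
board 0.52 1737 (299, 128, 42, 47) [array([319. , 150.7]), array([45.1, 39.5]), np.float64(85.9)]
board 0.51 1098 (234, 185, 41, 58) [array([254.3, 213.7]), array([39.7, 56.8]), np.float64(1.2)]
(0.624, 0.195, 0) [254.8 207.3]
(0.624, 0.195, 0.255) [239.6 190.3]
(0.479, 0.195, 0.255) [238.8 252.1]
(0.603, 0.35, 0) [201.  214.5]
(0.603, 0.35, 0.255) [173.2 199.1]
(0.458, 0.35, 0.255) [171.7 261.1]
```

View pics/hooks.png

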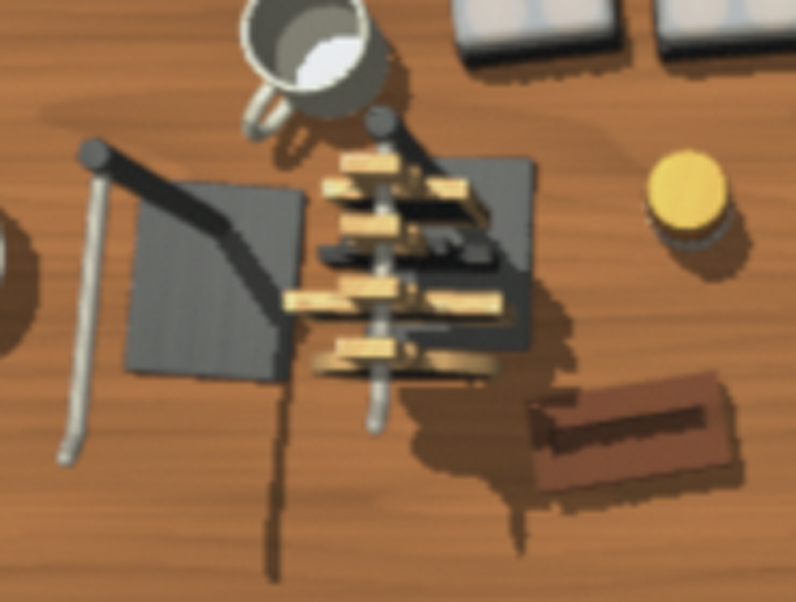

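View pics/board.png

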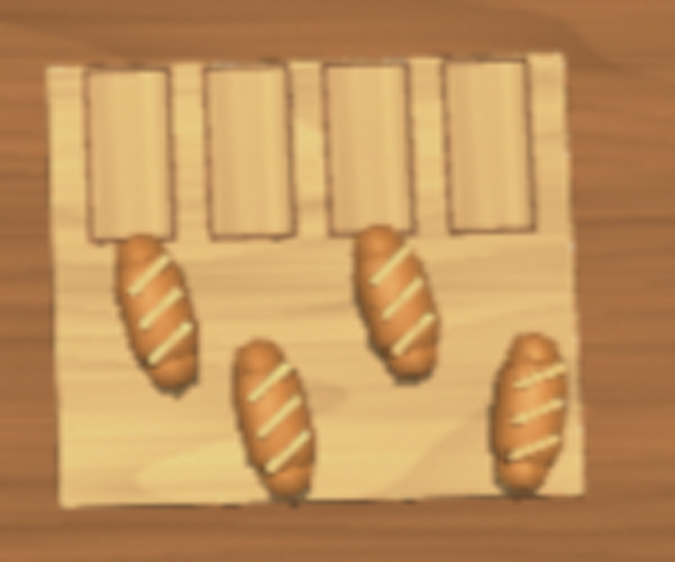

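Run:
```python
from h import *
d=r.read_camera('top')
H=lambda u,v:(150+(u-1.65)/4.3,160+(v-1.65)/4.3)
B=lambda u,v:(340+(u-1.75)/4.5,185+(v-1.75)/4.5)
print('tabs',[ray(d,H(*p),.30).round(4).tolist() for p in[(366,340),(370,281),(369,217),(370,156)]])
for nm,ps,z in(('full',[(380,140),(383,200),(382,255),(379,320),(376,395),(375,425)],.26),('spare',[(97,180),(91,250),(84,350),(79,420),(67,460)],.26)):
    print(nm,[ray(d,H(*p),z).round(4).tolist() for p in ps])
print('posttop',[ray(d,H(*p),.26).round(4).tolist() for p in[(381,120),(94,154)]])
print('blk corners',[ray(d,H(*p),.055).round(4).tolist() for p in[(527,405),(715,373),(733,463),(540,493)]])
print('slot',[ray(d,H(*p),.055).round(4).tolist() for p in[(553,430),(703,404),(706,424),(556,450)]])
C=[]
for q in([(88,70),(168,68),(175,238),(93,242)],[(206,68),(287,65),(295,235),(211,239)],[(325,65),(407,63),(413,232),(331,236)],[(443,61),(525,58),(535,230),(450,234)]):
    P=np.array([ray(d,B(*p),.008) for p in q]);print('place',P.mean(0).round(4),np.degrees(np.arctan2(*((P[0]+P[1]-P[2]-P[3])[[1,0]]))).round(1),np.linalg.norm(P[0]-P[3]).round(3),np.linalg.norm(P[0]-P[1]).round(3))
print('board',[ray(d,B(*p),.008).round(4).tolist() for p in[(47,68),(565,54),(583,494),(60,506)]])
for a,b in([(140,240),(176,390)],[(257,342),(291,498)],[(376,228),(414,380)],[(535,336),(520,492)]):
    P,Q=ray(d,B(*a),.022),ray(d,B(*b),.022);v=P-Q;print('roll',((P+Q)/2).round(4),np.degrees(np.arctan2(v[1],v[0])).round(1),np.linalg.norm(v).round(3))
```

```text
tabs [[0.5062, 0.1966, 0.3], [0.5369, 0.195, 0.3], [0.5704, 0.196, 0.3], [0.6024, 0.1959, 0.3]]
full [[0.6185, 0.1979, 0.26], [0.5857, 0.1959, 0.26], [0.5558, 0.196, 0.26], [0.5206, 0.1971, 0.26], [0.4802, 0.1982, 0.26], [0.4641, 0.1985, 0.26]]
spare [[0.5965, 0.3508, 0.26], [0.5584, 0.3531, 0.26], [0.5042, 0.3555, 0.26], [0.4666, 0.3573, 0.26], [0.4451, 0.3632, 0.26]]
posttop [[0.6295, 0.1975, 0.26], [0.6107, 0.3527, 0.26]]
blk corners [[0.4865, 0.1381, 0.055], [0.5072, 0.0181, 0.055], [0.4497, 0.0065, 0.055], [0.4304, 0.1294, 0.055]]
slot [[0.4706, 0.1214, 0.055], [0.4873, 0.0257, 0.055], [0.4745, 0.0238, 0.055], [0.4578, 0.1194, 0.055]]
place [ 0.5896 -0.1326  0.008 ] 1.6 0.11 0.051
place [ 0.5914 -0.2081  0.008 ] 1.6 0.11 0.052
place [ 0.5933 -0.284   0.008 ] 1.2 0.11 0.052
place [ 0.5954 -0.3598  0.008 ] 1.7 0.111 0.052
board [[0.645, -0.0794, 0.008], [0.6543, -0.4099, 0.008], [0.3749, -0.4151, 0.008], [0.367, -0.0865, 0.008]]
roll [ 0.4866 -0.1473  0.022 ] 13.1 0.096
roll [ 0.4211 -0.2191  0.022 ] 11.7 0.099
roll [ 0.4936 -0.2957  0.022 ] 13.2 0.098
roll [ 0.425  -0.3772  0.022 ] -6.7 0.098
```

Call:
{"op": "servo_tool", "data": {"motion": [[[50,0,0,-40,7.8],[50,0,0,-40,7.8],[50,0,0,-40,7.8],[50,18,-44,0,0],[50,18,-44,0,0],[50,18,-44,0,0],[50,18,-44,0,0],[50,18,-44,0,0],[50,18,-44,0,0],[50,18,-44,0,0],[50,18,-44,0,0],[50,18,-44,0,0],[50,18,-44,0,0],[50,18,-44,0,0],[50,18,-44,0,0],[50,18,-44,0,0],[50,18,-44,0,0],[50,18,-44,0,0],[50,17,-42,0,0]]], "squeeze": 25}}

```text
time_s: 4.78
tool_pos: [0.5058, 0.1991, 0.3527]
eef_rot: [-0.0, 1.0, 0.0, 0.0]
contact_force: [0.6, 0.0, -0.4]
grip_width: 0.0502
gripper_force: 0.0
```

Run:
```python
from h import *
d=pic('wrist','w1');print(np.array(d['tool_from_camera']).round(3).tolist())
s=r.observe();Rm=R.from_quat(s['eef_rot'],scalar_first=True).as_matrix();T=np.eye(4);T[:3,:3]=Rm;T[:3,3]=s['tool_pos']
d['camera_from_world']=np.linalg.inv(T@np.array(d['tool_from_camera']))
for P in[(.6024,.196,.3),(.5704,.196,.3),(.5369,.196,.3),(.5062,.196,.3),(.5705,.352,.26),(.5,.3556,.26),(.47,.358,.26)]:print(P,proj(d,P).round())
for n in('sign_a','hook_spare','hook_full','sign_rear'):print(n,[(np.round(x['at'],3).tolist(),round(x['conf'],2)) for x in r.tip_of(n,'wrist')])
```

```text
[[-0.0, 0.964, 0.268, 0.074], [1.0, 0.0, 0.0, -0.001], [0.0, 0.268, -0.964, -0.152], [0.0, 0.0, 0.0, 1.0]]
(0.6024, 0.196, 0.3) [331. 110.]
(0.5704, 0.196, 0.3) [330. 168.]
(0.5369, 0.196, 0.3) [329. 224.]
(0.5062, 0.196, 0.3) [329. 271.]
(0.5705, 0.352, 0.26) [106. 165.]
(0.5, 0.3556, 0.26) [117. 260.]
(0.47, 0.358, 0.26) [119. 296.]
sign_a [([0.503, 0.201, 0.258], 0.88), ([0.566, 0.197, 0.26], 0.84), ([0.539, 0.203, 0.26], 0.8), ([0.49, -0.147, 0.008], 0.33)]
hook_spare [([0.607, 0.35, 0.002], 0.9)]
hook_full [([0.582, 0.539, 0.003], 0.65), ([0.51, -0.249, -0.003], 0.36)]
sign_rear [([0.603, 0.202, 0.261], 0.98)]
```

View pics/w1.png

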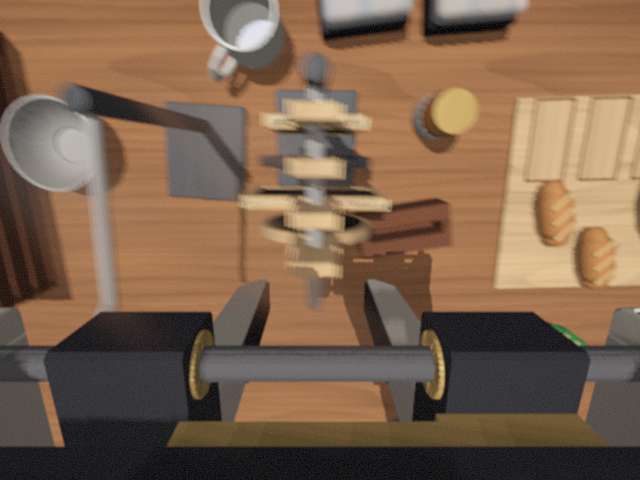

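Call:
{"op": "servo_tool", "data": {"motion": [[[50,1,-1,30,0],[50,0,0,30,0],[50,0,0,11,0],[20,0,0,0,0],[20,0,0,0,0],[20,0,0,0,0],[20,0,0,0,0],[20,0,0,0,0]]], "squeeze": 25}}

```text
time_s: 6.02
tool_pos: [0.5068, 0.1985, 0.2827]
eef_rot: [-0.0, 1.0, 0.0, 0.001]
contact_force: [-0.4, -0.4, 6.7]
grip_width: 0.0295
gripper_force: 25.0
```

Call:
{"op": "servo_tool", "data": {"motion": [[[20,0,0,-9,0],[20,0,0,-9,0],[20,0,0,0,0]]]}}

```text
time_s: 6.4
tool_pos: [0.5066, 0.1986, 0.3005]
eef_rot: [-0.0, 1.0, 0.0, 0.001]
contact_force: [-1.0, -0.0, -0.6]
grip_width: 0.03
gripper_force: 25.0
```

Run:
```python
from h import *
s=r.observe();print(np.round(s['contact_force'],1),np.round(s['tool_pos'],4))
d=pic('side','s2');im=cv2.imread('pics/s2.png')
print([(np.round(x['at'],3).tolist(),round(x['conf'],2)) for x in r.tip_of('sign_a','wrist')])
```

```text
[-1.  -0.  -0.6] [0.5066 0.1986 0.3005]
[([0.503, 0.201, 0.258], 0.88), ([0.566, 0.197, 0.26], 0.84), ([0.539, 0.203, 0.26], 0.8), ([0.49, -0.147, 0.008], 0.33)]
```

View pics/s2.png

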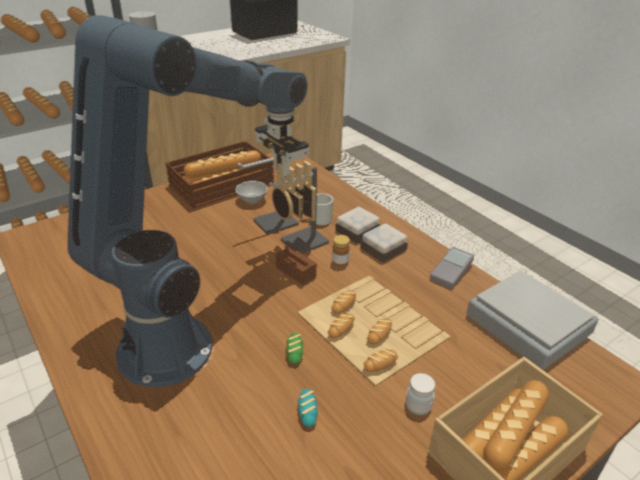

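Call:
{"op": "servo_tool", "data": {"motion": [[[20,-16,0,0,0],[20,-16,0,0,0],[20,-16,0,0,0],[20,-16,0,0,0],[20,-18,0,0,0],[20,0,-20,0,0],[20,0,-42,0,1],[20,0,-42,0,1],[20,0,-40,0,1],[20,0,-20,0,0],[20,0,0,0,0],[20,12,0,0,0],[20,12,0,0,0],[20,12,0,0,0],[20,0,0,0,0]]]}}

```text
time_s: 8.38
tool_pos: [0.4644, 0.36, 0.2994]
eef_rot: [0.0, 1.0, -0.027, -0.0]
contact_force: [0.6, 0.5, -1.3]
grip_width: 0.0297
gripper_force: 25.0
```

Run:
```python
from h import *
d=pic('wrist','w2');s=r.observe();print(np.round(s['contact_force'],1),np.round(s['tool_pos'],4),s['eef_rot'])
e=pic('top','t2');a=cv2.resize(cv2.imread('pics/t2.png')[150:300,120:300],None,fx=2.2,fy=2.4,interpolation=cv2.INTER_CUBIC)
b=cv2.resize(cv2.imread('pics/w2.png'),(400,300))
cv2.imwrite('pics/c2.png',np.hstack([a[:360,:396],cv2.copyMakeBorder(b,0,60,0,0,cv2.BORDER_CONSTANT)]))
```

```text
[-0.1 -0.6 -1.9] [0.4639 0.3601 0.2994] [ 1.11547994e-04  9.99651247e-01 -2.64072433e-02 -1.71132000e-04]
```

View pics/c2.png

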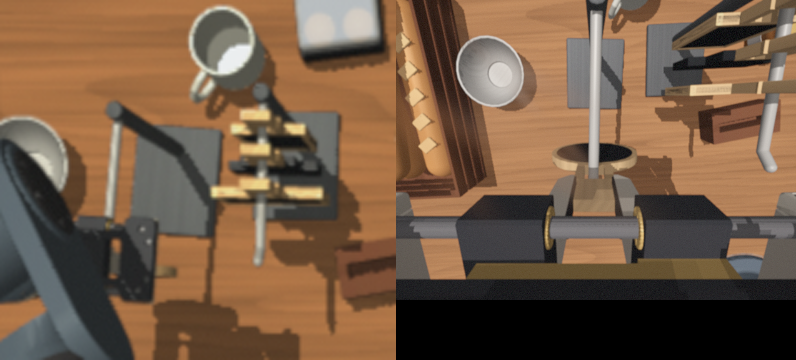

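Call:
{"op": "servo_tool", "data": {"motion": [[[20,14,0,0,0],[20,14,0,0,0],[20,14,0,0,0],[20,16,0,0,0],[20,16,0,0,0],[20,16,0,0,0],[20,16,0,0,0],[20,0,0,0,0],[20,0,0,8,0],[20,0,0,8,0],[20,0,0,0,0]]]}}

```text
time_s: 9.85
tool_pos: [0.5688, 0.355, 0.2832]
eef_rot: [0.0, 1.0, -0.026, -0.0]
contact_force: [0.1, 0.4, -0.1]
grip_width: 0.0298
gripper_force: 25.0
```

Call:
{"op": "servo_tool", "data": {"motion": [[[50,0,0,0,0],[50,0,0,0,0],[50,0,0,0,0],[50,0,0,-30,-1.5],[50,0,0,-30,-1.5],[50,-8,40,0,0],[50,-8,40,0,0],[50,-8,40,0,0],[50,-7,36,0,0],[50,0,0,0,0]]]}}

```text
time_s: 11.1
tool_pos: [0.5383, 0.1973, 0.3443]
eef_rot: [-0.0, 1.0, -0.001, 0.0]
contact_force: [-0.4, 0.9, 0.0]
grip_width: 0.05
gripper_force: 0.0
```

Run:
```python
from h import *
s=r.observe();print(np.round(s['contact_force'],1),np.round(s['tool_pos'],4),s['eef_rot'])
for c in('wrist','top'):
    r.read_camera(c)
    for n in('sign_a','sign_rear'):print(c,n,[(np.round(x['at'],3).tolist(),round(x['conf'],2)) for x in r.tip_of(n,c)])
```

```text
[-0.4  0.9  0. ] [0.5383 0.1973 0.3443] [-2.43493339e-05  9.99999461e-01 -9.55969757e-04  4.03512098e-04]
wrist sign_a [([0.541, 0.204, 0.261], 0.95), ([0.569, 0.198, 0.262], 0.74)]
wrist sign_rear [([0.603, 0.202, 0.264], 0.9), ([0.471, 0.072, 0.011], 0.46)]
top sign_a [([0.537, 0.196, 0.258], 0.36)]
top sign_rear []
```

Call:
{"op": "servo_tool", "data": {"motion": [[[50,0,-1.5,31,0],[50,0,0,31,0],[50,0,0,0,0],[20,0,0,0,0],[20,0,0,0,0],[20,0,0,0,0],[20,0,0,0,0],[20,0,0,-9,0],[20,0,0,-9,0],[20,0,0,0,0]]]}}

```text
time_s: 12.65
tool_pos: [0.5386, 0.2006, 0.3005]
eef_rot: [-0.0, 1.0, 0.0, 0.001]
contact_force: [0.7, 0.2, -1.0]
grip_width: 0.0303
gripper_force: 24.9
```

Call:
{"op": "servo_tool", "data": {"motion": [[[20,-18,0,0,0],[20,-20,0,0,0],[20,-20,0,0,0],[20,-20,0,0,0],[20,-20,0,0,0],[20,-16,0,0,0],[20,0,-20,0,0],[20,0,-42,0,1],[20,0,-42,0,1],[20,0,-40,0,1],[20,0,-19,0,0],[20,0,0,0,0],[20,14,0,0,0],[20,14,0,0,0],[20,14,0,0,0],[20,0,0,0,0]]]}}

```text
time_s: 14.65
tool_pos: [0.4705, 0.3606, 0.2993]
eef_rot: [0.0, 1.0, -0.027, -0.0]
contact_force: [-0.6, -0.9, -1.3]
grip_width: 0.0302
gripper_force: 25.0
```

Run:
```python
from h import *
d=pic('wrist','w3');s=r.observe();print(np.round(s['contact_force'],1),np.round(s['tool_pos'],4),s['eef_rot'])
```

```text
[-0.1 -0.8 -2.2] [0.4698 0.3608 0.2994] [ 1.09746900e-04  9.99649624e-01 -2.64683374e-02 -2.10435315e-04]
```

View pics/w3.png

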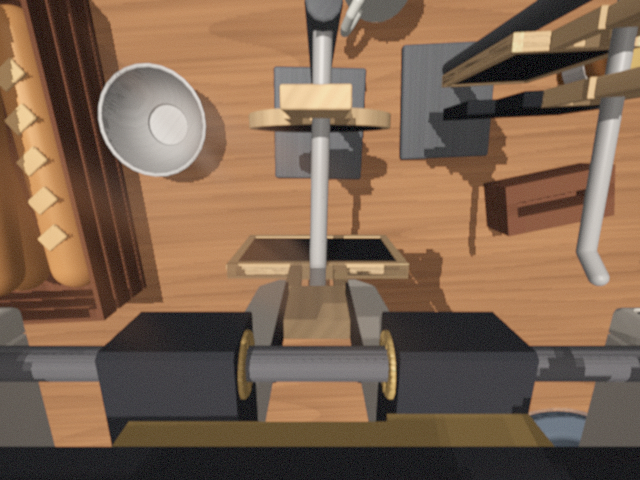

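Call:
{"op": "servo_tool", "data": {"motion": [[[20,15,0,0,0],[20,16,0,0,0],[20,16,0,0,0],[20,16,0,0,0],[20,0,0,0,0],[20,0,0,8,0],[20,0,0,8,0],[20,0,0,0,0],[50,0,0,0,0],[50,0,0,0,0],[50,0,0,0,0],[50,0,0,-30,-1.5],[50,0,0,-30,-1.5],[50,9,40,0,0],[50,9,40,0,0],[50,9,40,0,0],[50,10,38,0,0],[50,0,0,0,0]]]}}

```text
time_s: 16.95
tool_pos: [0.5699, 0.1979, 0.3438]
eef_rot: [0.0, 1.0, -0.001, 0.0]
contact_force: [-0.9, 1.2, 0.0]
grip_width: 0.05
gripper_force: 0.0
```

Call:
{"op": "servo_tool", "data": {"motion": [[[50,1,-1.5,31,0],[50,0,0,31,0],[50,0,0,0,0],[20,0,0,0,0],[20,0,0,0,0],[20,0,0,0,0],[20,0,0,0,0],[20,0,0,-9,0],[20,0,0,-9,0],[20,0,0,0,0]]]}}

```text
time_s: 18.2
tool_pos: [0.5706, 0.2015, 0.3005]
eef_rot: [-0.0, 1.0, 0.0, 0.001]
contact_force: [-0.1, 0.3, -1.2]
grip_width: 0.0299
gripper_force: 24.8
```

Call:
{"op": "servo_tool", "data": {"motion": [[[20,-18,0,0,0],[20,-22,0,0,0],[20,-22,0,0,0],[20,-22,0,0,0],[20,-22,0,0,0],[20,-22,0,0,0],[20,-18,0,0,0],[20,0,-20,0,0],[20,0,-42,0,1],[20,0,-42,0,1],[20,0,-40,0,1],[20,0,-17,0,0],[20,0,0,0,0],[20,14,0,0,0],[20,14,0,0,0],[20,14,0,0,0],[20,14,0,0,0],[20,14,0,0,0],[20,0,0,0,0]]]}}

```text
time_s: 20.58
tool_pos: [0.498, 0.3585, 0.2993]
eef_rot: [0.0, 1.0, -0.026, -0.0]
contact_force: [0.4, -0.3, -1.6]
grip_width: 0.0299
gripper_force: 25.0
```

Call:
{"op": "servo_tool", "data": {"motion": [[[20,0,0,8,0],[20,0,0,8,0],[20,0,0,0,0],[50,0,0,0,0],[50,0,0,0,0],[50,0,0,0,0],[50,0,0,-30,-1.5],[50,0,0,-30,-1.5],[50,0,40,0,0],[50,0,40,0,0],[50,0,40,0,0],[50,0,38,0,0],[50,0,0,0,0]]]}}

```text
time_s: 22.2
tool_pos: [0.4974, 0.1989, 0.344]
eef_rot: [0.0, 1.0, -0.001, 0.0]
contact_force: [-0.4, -0.2, 0.2]
grip_width: 0.0501
gripper_force: 0.0
```

Run:
```python
from h import *
d=pic('wrist','w4');s=r.observe();print(np.round(s['contact_force'],1),np.round(s['tool_pos'],4),s['eef_rot'])
for n in('sign_a','sign_rear'):print(n,[(np.round(x['at'],3).tolist(),round(x['conf'],2)) for x in r.tip_of(n,'wrist')])
```

```text
[ 0.2 -0.1  0.8] [0.4974 0.2001 0.344 ] [-1.54381308e-04  9.99999749e-01 -6.36603069e-04  2.70002787e-04]
sign_a [([0.493, 0.358, 0.264], 0.96), ([0.532, 0.364, 0.258], 0.95), ([0.56, 0.355, 0.263], 0.69), ([0.582, 0.536, 0.0], 0.47), ([0.425, -0.214, 0.007], 0.45), ([0.725, 0.281, -0.003], 0.26)]
sign_rear [([0.602, 0.201, 0.262], 0.64)]
```

View pics/w4.png

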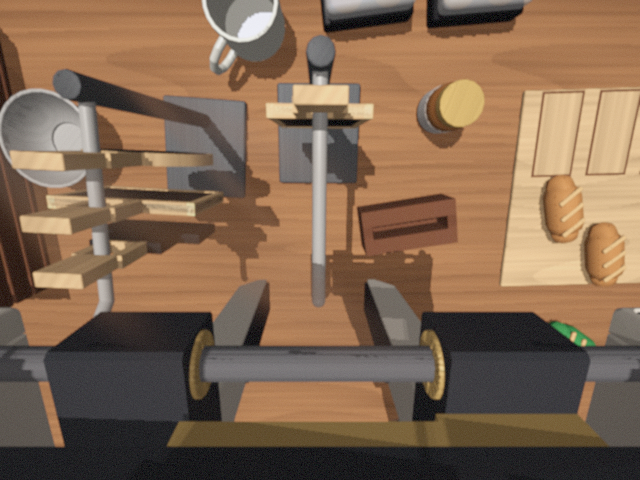

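Call:
{"op": "servo_tool", "data": {"motion": [[[50,35,0,0,0],[50,35,0,0,0],[50,36,0,0,0],[50,0,0,0,0],[50,0,0,31,0],[50,0,0,31,0],[50,0,0,0,0],[20,0,0,0,0],[20,0,0,0,0],[20,0,0,0,0],[20,0,0,0,0],[20,0,0,-9,0],[20,0,0,-9,0],[20,0,0,0,0]]], "squeeze": 35}}

```text
time_s: 24.1
tool_pos: [0.6035, 0.2008, 0.3006]
eef_rot: [-0.0, 1.0, 0.0, 0.001]
contact_force: [-0.1, 0.0, -1.7]
grip_width: 0.0296
gripper_force: 34.8
```

Run:
```python
from h import *
# block top in w4, tool pose then ~ (.4974,.1995,.344) yaw 0
d=r.read_camera('wrist');s=r.observe();print(np.round(s['tool_pos'],4))
Rm=np.diag([1,-1,-1.]);T=np.eye(4);T[:3,:3]=Rm;T[:3,3]=[.4974,.1995,.344]
d['camera_from_world']=np.linalg.inv(T@np.array(d['tool_from_camera']))
im=cv2.imread('pics/w4.png')[180:270,340:480]
cv2.imwrite('pics/blk.png',cv2.resize(im,None,fx=5.5,fy=5.5,interpolation=cv2.INTER_CUBIC))
for q in[(362,207),(455,196),(458,240),(366,253)],[(385,231),(447,220),(448,226),(387,237)]:
    print(np.mean([ray(d,p,.055) for p in q],0).round(4),[ray(d,p,.055)[:2].round(3).tolist() for p in q])
```

```text
[0.6033 0.2008 0.2999]
[0.4759 0.0762 0.055 ] [[0.499, 0.141], [0.514, 0.021], [0.455, 0.01], [0.436, 0.133]]
[0.4704 0.067  0.055 ] [[0.467, 0.109], [0.482, 0.028], [0.474, 0.026], [0.459, 0.106]]
```

View pics/blk.png

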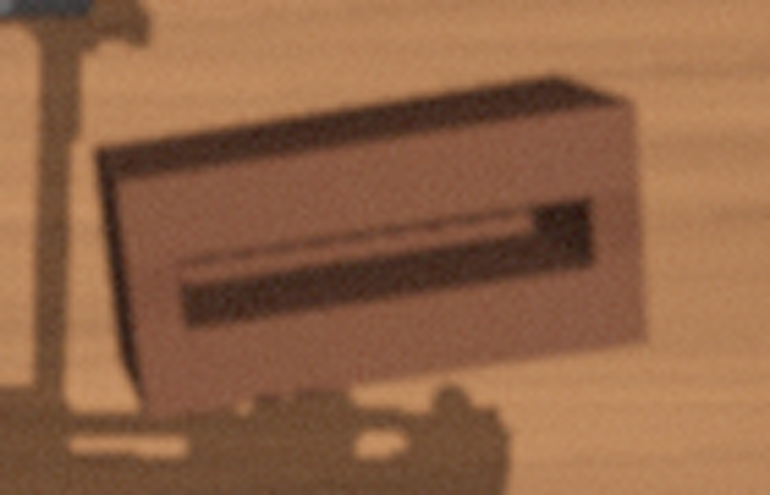

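Run:
```python
from h import *
d=r.read_camera('wrist');T=np.eye(4);T[:3,:3]=np.diag([1,-1,-1.]);T[:3,3]=[.4974,.1995,.344]
d['camera_from_world']=np.linalg.inv(T@np.array(d['tool_from_camera']))
f=lambda u,v:(340+(u-2.2)/5.5,180+(v-2.2)/5.5)
for q in[(180,262),(592,198),(596,268),(186,328)],[(117,182),(635,104),(645,343),(148,415)]:
    P=np.array([ray(d,f(*p),.055)[:2] for p in q]);v=P[0]+P[3]-P[1]-P[2];w=P[0]+P[1]-P[2]-P[3]
    print(P.mean(0).round(4),np.degrees(np.arctan2(v[1],v[0])).round(1)-90,np.degrees(np.arctan2(w[1],w[0])).round(1),np.linalg.norm(v)/2,np.linalg.norm(w)/2)
print('tab',ray(d,(322,92),.30))
print('prong',[ray(d,p,.26).round(4).tolist() for p in[(320,160),(319,260)]])
```

```text
[0.4716 0.0759] 8.900000000000006 8.3 0.0996716933654281 0.01705225604197731
[0.4718 0.0765] 8.700000000000003 9.0 0.12298647562623911 0.05926401457909881
tab [0.60116305 0.19757033 0.3       ]
prong [[0.5648, 0.1982, 0.26], [0.4936, 0.1987, 0.26]]
```

Call:
{"op": "servo_tool", "data": {"motion": [[[20,-16,0,0,0],[20,-24,0,0,0],[20,-24,0,0,0],[20,-24,0,0,0],[20,-24,0,0,0],[20,-24,0,0,0],[20,-24,0,0,0],[20,-18,0,0,0],[20,0,24,0,0],[20,0,40,0,0],[20,0,40,0,0],[20,0,20,0,0],[20,0,0,0,-4.5],[20,0,0,0,-4.5],[20,15,2,0,0],[20,16,3,0,0],[20,15,2,20,0],[20,0,0,20,0],[20,0,0,0,0]]]}}

```text
time_s: 26.58
tool_pos: [0.472, 0.0769, 0.2583]
eef_rot: [-0.0, 0.997, 0.078, -0.002]
contact_force: [0.4, -0.3, -1.9]
grip_width: 0.0297
gripper_force: 34.9
```

Run:
```python
from h import *
pic('side','s5');pic('wrist','w5');s=r.observe();print(np.round(s['contact_force'],1),np.round(s['tool_pos'],4),s['eef_rot'])
a=cv2.resize(cv2.imread('pics/s5.png')[170:320,220:370],(400,400),interpolation=cv2.INTER_CUBIC)
b=cv2.resize(cv2.imread('pics/w5.png')[100:420,160:480],(400,400),interpolation=cv2.INTER_CUBIC)
cv2.imwrite('pics/c5.png',np.hstack([a,b]))
for c in('side','wrist'):
  for n in('sign_rear','sign_rear_foot','block_floor'):print(c,n,[(np.round(x['at'],3).tolist(),round(x['conf'],2)) for x in r.tip_of(n,c)][:2])
```

```text
[ 0.2 -0.  -0.2] [0.4725 0.077  0.2601] [6.50330082e-06 9.96925148e-01 7.83596275e-02 1.30689603e-04]
side sign_rear [([0.468, 0.08, 0.237], 0.79)]
side sign_rear_foot [([0.469, 0.074, 0.075], 0.83)]
side block_floor [([0.468, 0.077, 0.014], 0.63), ([0.426, -0.515, -0.003], 0.18)]
wrist sign_rear [([0.474, 0.078, 0.236], 0.8)]
wrist sign_rear_foot [([0.468, 0.076, 0.084], 0.87), ([0.493, -0.296, 0.008], 0.49)]
wrist block_floor [([0.472, 0.073, 0.011], 0.71)]
```

View pics/c5.png

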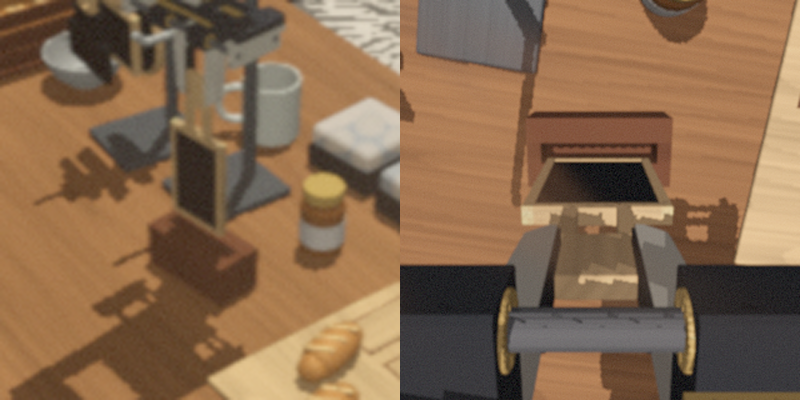

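Call:
{"op": "servo_tool", "data": {"motion": [[[20,0,0,10,0],[20,0,0,10,0],[20,0,0,8,0],[20,0,0,6,0],[20,0,0,6,0],[20,0,0,0,0]]]}}

```text
time_s: 27.72
tool_pos: [0.4717, 0.077, 0.2193]
eef_rot: [-0.0, 0.997, 0.079, -0.0]
contact_force: [-0.8, 0.6, -1.7]
grip_width: 0.0301
gripper_force: 34.9
```

Entered the slot with no contact; continue down.

Call:
{"op": "servo_tool", "data": {"motion": [[[20,0,0,8,0],[20,0,0,8,0],[20,0,0,6,0],[20,0,0,4,0],[20,0,0,2,0],[20,0,0,0,0]]]}}

```text
time_s: 28.48
tool_pos: [0.4718, 0.077, 0.1916]
eef_rot: [-0.0, 0.997, 0.079, -0.0]
contact_force: [-0.2, -0.2, -1.4]
grip_width: 0.0297
gripper_force: 34.9
```

Call:
{"op": "servo_tool", "data": {"motion": [[[20,0,0,1,0],[20,0,0,1,0],[20,0,0,1,0],[20,0,0,0,0]]]}}

```text
time_s: 28.98
tool_pos: [0.4725, 0.0768, 0.1895]
eef_rot: [0.0, 0.997, 0.079, 0.001]
contact_force: [-0.5, -1.7, 7.5]
grip_width: 0.0297
gripper_force: 35.0
```

Call:
{"op": "servo_tool", "data": {"motion": [[[50,0,0,0,0],[50,0,0,0,0],[50,0,0,0,0],[70,0,0,-30,0],[70,0,0,-40,0],[70,0,0,-40,0],[70,0,0,-40,0],[70,0,0,0,0]]]}}

```text
time_s: 29.98
tool_pos: [0.4727, 0.0771, 0.3412]
eef_rot: [0.0, 0.997, 0.079, 0.002]
contact_force: [0.1, 0.3, -0.2]
grip_width: 0.07
gripper_force: 0.0
```

```bash
cat > rolls.py <<'E'
from h import *
def wristcam():
    s=r.observe();T=np.eye(4);T[:3,:3]=R.from_quat(s['eef_rot'],scalar_first=True).as_matrix();T[:3,3]=s['tool_pos']
    d=r.read_camera('wrist');d['camera_from_world']=np.linalg.inv(T@np.array(d['tool_from_camera']));return d
def rolls(c):
    d=wristcam() if c=='wrist' else r.read_camera(c)
    for m in r.masks_of('roll0',c):
        k=m['region'].astype(np.uint8);v,u=np.nonzero(k)
        P=np.array([ray(d,(a,b),.027)[:2] for a,b in zip(u,v)]);mu=P.mean(0);w,V=np.linalg.eigh(np.cov((P-mu).T));e=V[:,1]*np.sign(V[0,1])
        col=d['pixels'][k>0].mean(0).astype(int)
        print(c,round(m['conf'],2),mu.round(4),'yaw',np.degrees(np.arctan2(e[1],e[0])).round(1),'L,W',(4*np.sqrt(w[::-1])).round(3),col)
    return d
E
python3 - <<'E'
from rolls import *
d=rolls('top');cv2.imwrite('pics/t6.png',d['pixels'][:,:,::-1])
s=r.observe();print(np.round(s['tool_pos'],4))
for n in('sign_rear_foot','block_floor'):print(n,[(np.round(x['at'],3).tolist(),round(x['conf'],2)) for x in r.tip_of(n,'top')][:2])
r.read_camera('side')
for n in('sign_rear_foot','sign_rear'):print(n,[(np.round(x['at'],3).tolist(),round(x['conf'],2)) for x in r.tip_of(n,'side')][:2])
E
```

```text
top 0.97 [ 0.4236 -0.3751] yaw -5.6 L,W [0.101 0.049] [190 135  76]
top 0.95 [ 0.1942 -0.377 ] yaw 59.5 L,W [0.103 0.045] [ 88 147 124]
top 0.88 [ 0.2762 -0.2035] yaw 55.3 L,W [0.097 0.042] [ 95 143  76]
top 0.83 [ 0.4888 -0.1442] yaw 17.1 L,W [0.103 0.046] [192 138  78]
top 0.69 [ 0.4955 -0.2939] yaw 17.1 L,W [0.102 0.047] [191 136  76]
top 0.59 [0.5449 0.4089] yaw 84.5 L,W [0.187 0.026] [136 115  79]
top 0.58 [ 0.4222 -0.2169] yaw 14.0 L,W [0.1   0.043] [193 138  78]
[0.4716 0.077  0.3381]
sign_rear_foot []
block_floor [([0.786, 0.004, 0.002], 0.42)]
sign_rear_foot [([0.47, 0.076, 0.005], 0.81)]
sign_rear [([0.47, 0.079, 0.167], 0.67)]
```

View pics/t6.png

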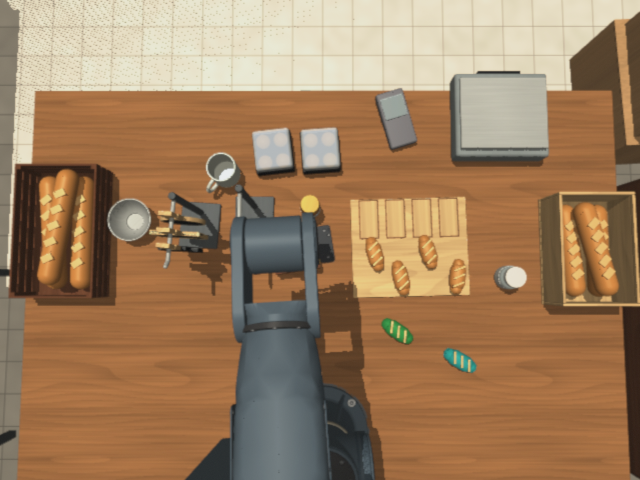

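Call:
{"op": "servo_tool", "data": {"motion": [[[62,0,0,0,-6],[62,-8,43,0,0],[62,-8,43,0,0],[62,-8,44,0,0],[62,-8,44,0,0],[62,-9,44,40,0],[62,0,0,50,0],[62,0,0,50,0],[62,0,0,50,0],[62,0,0,50,0],[62,0,0,0,0]]], "squeeze": 15}}

```text
time_s: 31.7
tool_pos: [0.4867, -0.1434, 0.0959]
eef_rot: [-0.002, 0.991, 0.131, -0.003]
contact_force: [0.5, -0.2, -0.5]
grip_width: 0.0619
gripper_force: 0.0
```

Run:
```python
from rolls import *
s=r.observe();print(np.round(s['tool_pos'],4),s['eef_rot'])
d=rolls('wrist');cv2.imwrite('pics/w7.png',d['pixels'][:,:,::-1])
print([np.round(x['at'],3).tolist() for x in r.tip_of('place0','wrist')])
```

```text
[ 0.4867 -0.1434  0.0959] [-0.00170217  0.99141353  0.1307173  -0.0030511 ]
wrist 0.97 [ 0.4033 -0.2172] yaw 27.8 L,W [0.107 0.033] [96 66 40]
wrist 0.86 [ 0.4921 -0.1434] yaw 15.8 L,W [0.104 0.046] [152 109  68]
wrist 0.85 [ 0.5142 -0.2889] yaw 43.8 L,W [0.065 0.055] [149 104  63]
[[0.597, -0.279, 0.007], [0.592, -0.13, 0.012], [0.596, -0.21, 0.009]]
```

View pics/w7.png

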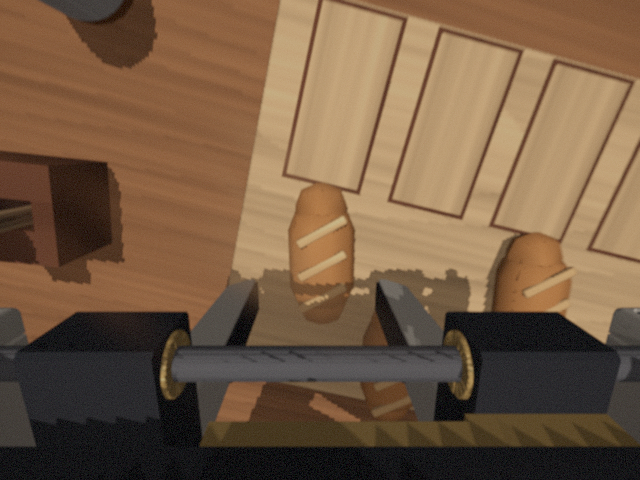

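Call:
{"op": "servo_tool", "data": {"motion": [[[62,2,0,30,0],[62,0,0,28,0],[62,0,0,12,0],[62,0,0,0,0],[25,0,0,0,0],[25,0,0,0,0],[25,0,0,0,0],[25,0,0,0,0]]]}}

```text
time_s: 32.85
tool_pos: [0.4912, -0.1439, 0.0295]
eef_rot: [0.0, 0.991, 0.131, 0.001]
contact_force: [-1.4, 0.2, 6.9]
grip_width: 0.044
gripper_force: 15.0
```

Call:
{"op": "servo_tool", "data": {"motion": [[[25,0,0,-20,0],[25,0,0,-30,0],[25,0,0,0,7],[25,0,0,0,6.5],[25,34,-3,0,0],[25,34,-4,0,0],[25,34,-4,0,0],[25,0,0,20,0],[25,0,0,20,0],[25,0,0,8,0],[25,0,0,1,0],[25,0,0,0,0]]]}}

```text
time_s: 34.35
tool_pos: [0.5921, -0.1302, 0.0296]
eef_rot: [-0.0, 1.0, 0.013, -0.0]
contact_force: [1.5, 0.8, -1.2]
grip_width: 0.0438
gripper_force: 15.0
```

Call:
{"op": "servo_tool", "data": {"motion": [[[62,0,0,0,0],[62,0,0,0,0],[62,0,0,-20,0],[62,0,0,-50,0],[62,0,0,0,-6.5],[62,0,0,0,-6],[62,-37,8,0,0],[62,-37,8,0,0],[62,-37,8,0,0],[62,-37,9,0,0],[62,-37,9,0,0],[62,0,0,0,0]]]}}

```text
time_s: 35.85
tool_pos: [0.4219, -0.2164, 0.1009]
eef_rot: [0.0, 0.993, 0.121, 0.0]
contact_force: [0.6, -0.4, -0.1]
grip_width: 0.0624
gripper_force: 0.0
```

Run:
```python
from rolls import *
s=r.observe();print(np.round(s['tool_pos'],4),s['eef_rot'])
d=rolls('wrist');rolls('top')
print([np.round(x['at'],3).tolist() for x in r.tip_of('place0','wrist')])
```

```text
[ 0.4219 -0.2164  0.1009] [3.07085899e-04 9.92657284e-01 1.20960012e-01 3.11939610e-04]
wrist 0.94 [ 0.5537 -0.1325] yaw -71.2 L,W [0.039 0.025] [118  79  46]
wrist 0.83 [ 0.4451 -0.3764] yaw -47.6 L,W [0.067 0.057] [142  98  59]
wrist 0.82 [ 0.4254 -0.2157] yaw 13.7 L,W [0.103 0.046] [145 104  65]
wrist 0.81 [ 0.293  -0.1986] yaw -86.5 L,W [0.065 0.041] [40 73 39]
wrist 0.7 [ 0.4985 -0.2937] yaw 16.9 L,W [0.102 0.05 ] [154 110  69]
top 0.96 [ 0.1938 -0.378 ] yaw 58.7 L,W [0.097 0.042] [ 91 154 130]
top 0.44 [ 0.4576 -0.3802] yaw 58.3 L,W [0.039 0.029] [199 140  78]
[[0.597, -0.357, 0.007], [0.596, -0.278, 0.006]]
```

Call:
{"op": "servo_tool", "data": {"motion": [[[62,1,0,30,0],[62,0,0,30,0],[62,0,0,13,0],[62,0,0,0,0],[25,0,0,0,0],[25,0,0,0,0],[25,0,0,0,0],[25,0,0,0,0],[25,0,0,-20,0],[25,0,0,-40,0],[25,0,0,0,6.5],[25,0,0,0,6],[25,40,-1,0,0],[25,43,-1,0,0],[25,43,-2,0,0],[25,43,-2,0,0],[25,0,0,30,0],[25,0,0,20,0],[25,0,0,9,0],[25,0,0,0,0]]]}}

```text
time_s: 38.6
tool_pos: [0.5925, -0.205, 0.0276]
eef_rot: [-0.0, 1.0, 0.013, -0.0]
contact_force: [-0.1, 0.0, -0.7]
grip_width: 0.044
gripper_force: 15.0
```

Call:
{"op": "servo_tool", "data": {"motion": [[[56,0,0,0,0],[56,0,0,0,0],[56,0,0,-20,0],[62,0,0,-50,0],[62,0,0,0,-7],[62,0,0,0,-7.5],[62,-29,14,0,0],[62,-29,14,0,0],[62,-29,15,0,0],[62,-29,15,0,0],[62,0,0,0,0]]]}}

```text
time_s: 39.98
tool_pos: [0.4965, -0.2939, 0.0991]
eef_rot: [0.0, 0.99, 0.138, 0.0]
contact_force: [0.1, -0.4, 0.5]
grip_width: 0.062
gripper_force: 0.0
```

Run:
```python
from rolls import *
s=r.observe();print(np.round(s['tool_pos'],4),s['eef_rot'])
d=rolls('wrist')
print([np.round(x['at'],3).tolist() for x in r.tip_of('place0','wrist')])
```

```text
[ 0.4965 -0.2939  0.0991] [4.71281452e-04 9.90402570e-01 1.38211178e-01 4.44493037e-04]
wrist 0.89 [ 0.4007 -0.373 ] yaw 20.5 L,W [0.062 0.046] [90 62 37]
wrist 0.87 [ 0.5813 -0.1283] yaw -5.2 L,W [0.077 0.058] [131  92  56]
wrist 0.65 [ 0.5914 -0.2035] yaw 1.0 L,W [0.097 0.049] [147 106  68]
[[0.594, -0.278, 0.008], [0.596, -0.358, 0.008]]
```

Call:
{"op": "servo_tool", "data": {"motion": [[[62,0,0,30,0],[62,0,0,30,0],[62,0,0,11,0],[62,0,0,0,0],[25,0,0,0,0],[25,0,0,0,0],[25,0,0,0,0],[25,0,0,0,0],[25,0,0,-20,0],[25,0,0,-40,0],[25,0,0,0,7],[25,0,0,0,7.5],[25,33,-3,0,0],[25,33,-3,0,0],[25,32,-3,0,0],[25,0,0,30,0],[25,0,0,20,0],[25,0,0,9,0],[25,0,0,0,0]]]}}

```text
time_s: 42.5
tool_pos: [0.5949, -0.2812, 0.0279]
eef_rot: [-0.0, 1.0, 0.013, -0.0]
contact_force: [-0.2, -0.6, 0.3]
grip_width: 0.044
gripper_force: 15.0
```

Call:
{"op": "servo_tool", "data": {"motion": [[[56,0,0,0,0],[56,0,0,0,0],[56,0,0,-20,0],[62,0,0,-50,0],[62,0,0,0,7.5],[62,-39,27,0,0],[62,-40,27,0,0],[62,-40,28,0,0],[62,-40,28,0,0],[62,0,0,0,0]]]}}

```text
time_s: 43.75
tool_pos: [0.4236, -0.3754, 0.0992]
eef_rot: [0.0, 0.999, -0.054, 0.0]
contact_force: [0.8, 1.0, 0.6]
grip_width: 0.0622
gripper_force: 0.0
```

Run:
```python
from rolls import *
s=r.observe();print(np.round(s['tool_pos'],4),s['eef_rot'])
d=rolls('wrist')
print([np.round(x['at'],3).tolist() for x in r.tip_of('place0','wrist')])
```

```text
[ 0.4236 -0.3754  0.0992] [ 4.96959037e-04  9.98553755e-01 -5.37587928e-02  3.79488410e-04]
wrist 0.83 [ 0.4291 -0.3746] yaw -7.1 L,W [0.104 0.047] [149 107  68]
wrist 0.71 [ 0.559  -0.2993] yaw 7.3 L,W [0.077 0.051] [155 114  74]
wrist 0.56 [ 0.5692 -0.2143] yaw -18.7 L,W [0.066 0.032] [107  72  42]
[]
```

Call:
{"op": "servo_tool", "data": {"motion": [[[62,2,0,30,0],[62,0,0,30,0],[62,0,0,11,0],[62,0,0,0,0],[25,0,0,0,0],[25,0,0,0,0],[25,0,0,0,0],[25,0,0,0,0],[25,0,0,-20,0],[25,0,0,-40,0],[25,0,0,0,-7.5],[25,42,-3,0,0],[25,43,-3,0,0],[25,43,-3,0,0],[25,42,-4,0,0],[25,0,0,30,0],[25,0,0,20,0],[25,0,0,9,0],[25,0,0,0,0]]]}}

```text
time_s: 46.28
tool_pos: [0.5965, -0.3565, 0.0276]
eef_rot: [-0.0, 1.0, 0.013, -0.0]
contact_force: [0.1, -0.7, -1.3]
grip_width: 0.0438
gripper_force: 15.2
```

Call:
{"op": "servo_tool", "data": {"motion": [[[56,0,0,0,0],[56,0,0,0,0],[56,0,0,-20,0],[62,0,0,-50,0],[62,-20,20,-50,0],[62,-50,30,-50,0],[62,-50,30,-30,0],[62,-50,30,0,0],[62,-40,30,0,0],[62,-40,20,0,0],[62,0,0,0,0],[62,0,0,0,0]]]}}

```text
time_s: 47.78
tool_pos: [0.3633, -0.5156, 0.218]
eef_rot: [0.0, 1.0, 0.013, 0.0]
contact_force: [0.7, 0.2, -0.0]
grip_width: 0.0619
gripper_force: 0.0
```

Run:
```python
from rolls import *
s=r.observe();print(s['time_s'],np.round(s['tool_pos'],4))
d=rolls('top');rolls('side')
im=cv2.imwrite('pics/t9.png',cv2.resize(d['pixels'][100:360,120:520,::-1],(800,520),interpolation=cv2.INTER_CUBIC))
for n in('place0','sign_a','sign_rear_foot','sign_rear','block_floor'):
  for c in('top','side'):print(n,c,[np.round(x['at'],3).tolist() for x in r.tip_of(n,c)][:4])
```

```text
47.775 [ 0.3633 -0.5156  0.218 ]
top 0.96 [ 0.5882 -0.2054] yaw 1.7 L,W [0.101 0.047] [192 138  78]
top 0.79 [ 0.1946 -0.3782] yaw 57.6 L,W [0.102 0.045] [ 88 146 124]
top 0.75 [ 0.5889 -0.1307] yaw -0.1 L,W [0.102 0.05 ] [191 138  79]
top 0.73 [ 0.5672 -0.2938] yaw 7.0 L,W [0.098 0.047] [195 139  79]
top 0.56 [ 0.5946 -0.3549] yaw -0.5 L,W [0.102 0.049] [190 135  77]
top 0.55 [ 0.2859 -0.1938] yaw 73.9 L,W [0.071 0.04 ] [ 94 144  76]
top 0.47 [0.4704 0.0735] yaw -81.7 L,W [0.158 0.08 ] [107  70  48]
side 0.89 [ 0.2683 -0.2168] yaw 55.1 L,W [0.107 0.045] [115 147  85]
side 0.87 [ 0.5878 -0.1313] yaw 10.6 L,W [0.106 0.059] [182 137  83]
side 0.62 [ 0.5788 -0.3551] yaw 4.9 L,W [0.104 0.03 ] [177 133  82]
side 0.4 [ 0.5285 -0.3014] yaw -20.3 L,W [0.056 0.029] [162 119  72]
place0 top [[0.592, -0.131, 0.006], [0.594, -0.209, 0.005], [0.597, -0.358, 0.007], [0.467, 0.076, 0.168]]
place0 side [[0.592, -0.207, 0.008], [0.599, -0.277, 0.009], [0.588, -0.13, 0.006], [0.601, -0.36, 0.008]]
sign_a top [[0.565, 0.354, 0.258], [0.533, 0.36, 0.263], [0.496, 0.358, 0.263]]
sign_a side [[0.584, 0.536, 0.0]]
sign_rear_foot top [[0.472, 0.074, 0.008], [0.725, 0.277, -0.003]]
sign_rear_foot side [[0.469, 0.074, 0.008], [0.474, 0.078, -0.001]]
sign_rear top [[0.466, 0.077, 0.169], [0.472, 0.08, -0.001]]
sign_rear side [[0.468, 0.078, 0.169], [0.47, 0.076, 0.009]]
block_floor top [[0.594, -0.128, 0.013], [0.473, 0.072, 0.008], [0.781, 0.141, -0.001]]
block_floor side [[0.47, 0.076, 0.013]]
```

View pics/t9.png

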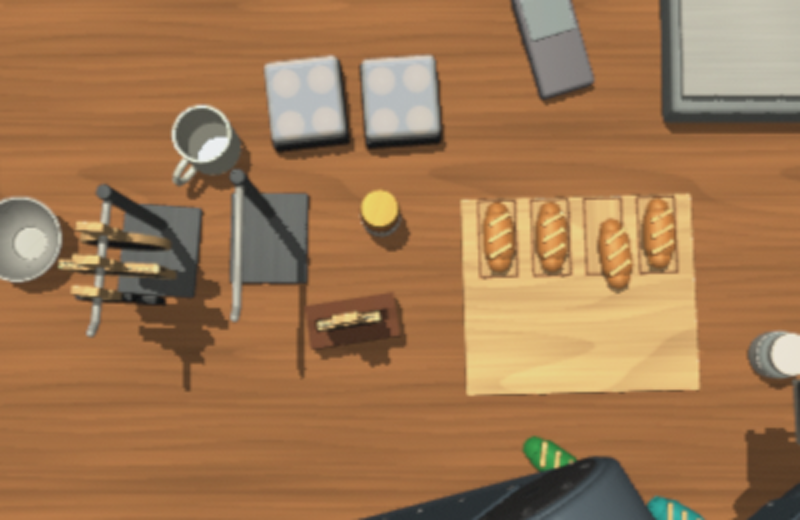

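Call:
{"op": "servo_tool", "data": {"motion": [[[56,0,0,0,-6],[56,40,-38,0,0],[56,42,-40,0,0],[56,42,-40,0,0],[56,42,-40,0,0],[56,42,-40.5,0,0],[56,0,0,40,0],[56,0,0,40,0],[56,0,0,38,0],[56,0,0,0,0]]]}}

```text
time_s: 49.72
tool_pos: [0.5418, -0.291, 0.0966]
eef_rot: [-0.001, 0.998, 0.066, -0.002]
contact_force: [1.1, 1.0, 0.4]
grip_width: 0.0561
gripper_force: 0.0
```

Run:
```python
from rolls import *
s=r.observe();print(np.round(s['tool_pos'],4),s['eef_rot'])
d=rolls('wrist');cv2.imwrite('pics/w10.png',d['pixels'][:,:,::-1])
```

```text
[ 0.5418 -0.291   0.0966] [-0.00147706  0.9978457   0.06555712 -0.00200928]
wrist 0.81 [ 0.5925 -0.127 ] yaw -0.6 L,W [0.102 0.058] [146 104  65]
wrist 0.75 [ 0.5982 -0.356 ] yaw 0.8 L,W [0.102 0.048] [164 119  75]
wrist 0.71 [ 0.5694 -0.2929] yaw 7.6 L,W [0.103 0.046] [162 118  74]
wrist 0.7 [ 0.593  -0.2031] yaw 0.1 L,W [0.102 0.049] [160 117  75]
```

View pics/w10.png

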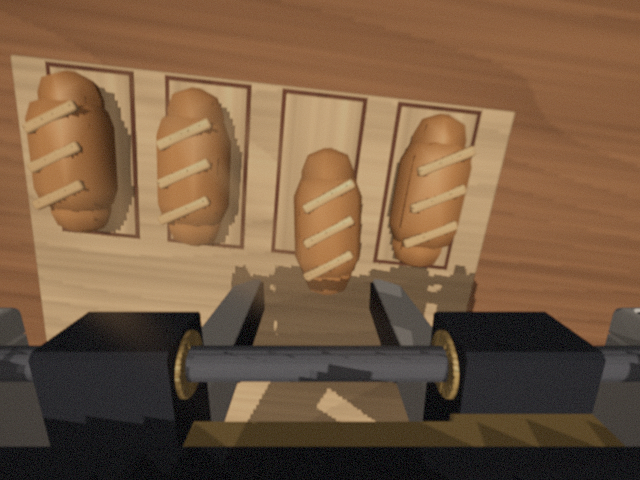

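Call:
{"op": "servo_tool", "data": {"motion": [[[56,0,0,30,0],[56,0,0,25,0],[56,0,0,13,0],[56,0,0,0,0],[25,0,0,0,0],[25,0,0,0,0],[25,0,0,0,0],[25,0,0,0,0]]]}}

```text
time_s: 50.82
tool_pos: [0.5437, -0.2922, 0.0321]
eef_rot: [0.001, 0.998, 0.066, 0.001]
contact_force: [-0.6, -0.8, 6.6]
grip_width: 0.044
gripper_force: 14.8
```

Call:
{"op": "servo_tool", "data": {"motion": [[[25,0,0,0,0],[25,0,0,-10,0],[25,0,0,-5,0],[25,0,0,0,3],[25,0,0,0,3],[25,13,-4,0,0],[25,13,-4,0,0],[25,0,0,8,0],[25,0,0,6,0],[25,0,0,1,0],[25,0,0,0,0]]], "squeeze": 25}}

```text
time_s: 52.2
tool_pos: [0.5688, -0.2828, 0.0314]
eef_rot: [-0.0, 1.0, 0.013, 0.0]
contact_force: [-2.0, 4.3, 9.7]
grip_width: 0.0439
gripper_force: 24.8
```

Call:
{"op": "servo_tool", "data": {"motion": [[[52,0,0,0,0],[52,0,0,0,0],[52,0,0,0,0],[52,0,0,-20,0],[52,0,0,-50,0],[52,-20,20,-50,0],[52,-50,30,-50,0],[52,-50,30,-30,0],[52,-50,30,0,0],[52,-40,30,0,0],[52,0,30,0,0],[52,0,0,0,0],[52,0,0,0,0]]]}}

```text
time_s: 53.82
tool_pos: [0.375, -0.4507, 0.2208]
eef_rot: [0.0, 1.0, 0.013, 0.0]
contact_force: [0.4, -0.0, -0.8]
grip_width: 0.0521
gripper_force: 0.0
```

Run:
```python
from rolls import *
s=r.observe();print(s['time_s'],np.round(s['tool_pos'],4))
d=rolls('top');rolls('side')
im=cv2.imwrite('pics/t11.png',cv2.resize(d['pixels'][100:360,120:520,::-1],(800,520),interpolation=cv2.INTER_CUBIC))
```

```text
53.825 [ 0.375  -0.4507  0.2208]
top 0.93 [ 0.5888 -0.1298] yaw 0.6 L,W [0.098 0.048] [194 140  79]
top 0.9 [ 0.5895 -0.2045] yaw 1.1 L,W [0.101 0.046] [194 139  79]
top 0.88 [ 0.2744 -0.2052] yaw 55.6 L,W [0.101 0.044] [ 95 142  76]
top 0.83 [ 0.5916 -0.2827] yaw -0.4 L,W [0.102 0.047] [194 139  78]
top 0.74 [ 0.5941 -0.3561] yaw -1.1 L,W [0.106 0.048] [190 135  76]
top 0.61 [ 0.2031 -0.3635] yaw 69.6 L,W [0.064 0.047] [ 83 145 124]
top 0.2 [ 0.4925 -0.2422] yaw -88.2 L,W [0.383 0.31 ] [219 180 118]
side 0.75 [ 0.1893 -0.3881] yaw 59.2 L,W [0.108 0.044] [ 86 125 109]
side 0.66 [ 0.5583 -0.2802] yaw 34.9 L,W [0.081 0.022] [168 121  72]
side 0.62 [ 0.2692 -0.215 ] yaw 56.1 L,W [0.113 0.049] [118 144  83]
side 0.52 [ 0.5447 -0.2131] yaw 86.0 L,W [0.033 0.021] [149 108  65]
side 0.48 [ 0.5478 -0.1314] yaw 56.6 L,W [0.049 0.018] [164 121  75]
side 0.43 [ 0.5858 -0.3738] yaw -0.9 L,W [0.108 0.023] [150 111  71]
```

View pics/t11.png

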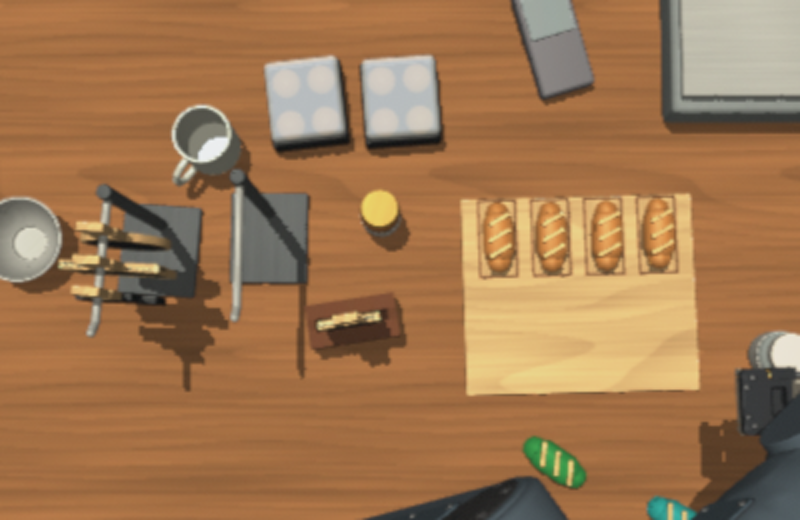

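```bash
python3 -c "from h import *; print(r.close_job())"
```

```text
the job is handed in; nothing more can be done
None
```

The job is handed in, and my last pictures showed the three front signs on the spare hook, the rear sign standing on the slot floor, and all four rolls in their marked places (one re-centred after being knocked aside); the judge returned no verdict.

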